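Make room for a third tall topping tin in the doughnut counter's rack

ROBOT

A 6-joint arm with a two-finger parallel gripper is mounted at the origin on the work surface. World frame = base frame: x ahead of the robot, y to its left, z up, the work surface at z = 0. Lengths are in mm, angles in rad, forces in N, time in s.
With the tool pointing down it reaches from about 350 to 1000 mm from the base axis. Payload 7.1 kg.
Tool frame: the origin (TCP) lies between the finger pads; the fingertips stand 19 mm ahead of it and the grasp point (between the pads) is the TCP; z points along the fingers, y is the line along which they close (so a half turn about z gives the same grasp; the last joint's range is limited). The gripper opens to 85 mm and grips with 20 to 120 N. Pads are 22 mm wide; open, the fingers measure 114 mm over their backs; the gripper's body (76 mm by 85 mm) begins 54 mm behind the grasp point. The pads swing forward as they close: fully open they stand 13 mm farther back than shut.
Start: joints at [-1.282, 0.423, 1.63, -0, 1.089, -0.019], TCP at [189.369, -595.604, 250.319] pointing down, gripper open.
Joint ranges: [-3, 3], [-0.9, 2.11], [0.09, 2.58], [-1.31, 4.45], [0.11, 2.69], [-2.54, 2.54]. Speed limits (rad/s): [2.39, 2.39, 3.01, 3.14, 3.14, 3.14].

INTERFACE

Orientations are given as a unit quaternion [x, y, z, w].
In Python, from plant import arm gives the robot as it stands. Calls block until the motion is done:
- arm.move_pose(position, orientation): joint-space move of the TCP to a pose.
- arm.move_linear(position, rot=None, v=150, stop_force=None): straight line of the TCP; rot=None keeps the orientation; v is the mean speed in mm/s. With stop_force (N) it stops when the force on the tool has changed by that much, and returns True; else False.
- arm.goto_joints(angles): joint-space move.
- arm.open() and arm.grab(force=None): open the fingers fully, or close them until they stop; force is the grip in N (None keeps the last).
- arm.pause(seconds).
- arm.ik(position, orientation): joint angles nearest the present ones, or None.
- arm.snapshot(name): name is "side" or "top"; returns the picture (400x640x3 uint8, red, green, blue); there is no depth.
- arm.calibration(name): a dict with "fx", "fy", "cx", "cy" (pixels), "eye" and "attitude" of the camera in the world. Camera axes: x right, y up, looking along -z (the intrinsics and any distortion apply to the point x, -y, -z); pixel columns grow to the right and rows downward; lengths in mm; the calibration is good to about 2 mm. A picture is of the moment at which its call begins. calibration takes no time and is no camera call.
A pose or a line that the arm cannot do raises arm.IKError and nothing moves.
- arm.hand_in(): hands the job in; it is judged then, once.
Trained networks look in the newest picture that a camera, given by its name, has taken for a name from the list of things; names that differ only in an ending like _2 or _b are one class to them, and where a whole thing is asked for, a point or a joint stands for the part that bears it (a point fixed in the world has none). Each returns a list of dicts, best first, with "confidence" (0 to 1); they miss things now and then, are a little off and sometimes report something else, mostly with a low value. They report only what shows in the picture. A call takes as long as a camera call. They do not tell look-alikes from the thing itself.
- arm.find_in(camera, name): "extent" ([centre column, centre row, width, height] as shares, 0 to 1, of the picture: columns of its width, rows of its height, round what is visible of it).
- arm.cut_out(camera, name): "region" (400x640 bool, what is visible of it) and "extent" ([centre column, centre row, width, height] as shares, 0 to 1, of the picture: columns of its width, rows of its height, round what is visible of it).
Readings, each from a call of its own:
- arm.get_clock(): time.
- arm.get_joints(): joint angles.
- arm.get_qd(): joint speeds.
- arm.get_tau(): joint torques, N m.
- arm.get_ee_pos(): TCP position.
- arm.get_orientation(): TCP orientation.
- arm.get_wrist_force(): force on the tool from outside, world axes, zero at the start.
- arm.get_wrist_torque(): the same for the moment, N m.
- arm.get_finger_gap(): opening from 0.0 (shut) to 1.0 (fully open).
- arm.get_finger_force(): force on a finger pad.
Only numpy, scipy, OpenCV 4.12 (cv2) and the standard library are available. Lean on these libraries where they do the work, as an engineer would, in place of code of your own. Each camera call takes 0.05 s, during which the arm holds its last target. There are 200 camera calls.

TASK

In the dark steel topping rack two tall square tins stand against each other in a tight row with short ones. Nudge the row apart between the two tall tins, then stand the third tall square tin, which is out on the bench, in the rack between them, without tipping any tall tin over. In the end all three stand upright in the rack, with no gap between them wide enough for another tin.

Things in the scene. Friction and masses are not known exactly. Their poses are not given: they have to be found in the camera images.
- new_mid (a point): Centre (28 mm above its underside) of the third tall tin, standing on the bench at the robot's right: square steel canister, white lid, paper labels, 46 x 46 mm, 56 mm high, 0.14 to 0.28 kg. z up, x and y square to its sides. Near it, 100 mm or more away centre to centre, stand a short tin (34 mm high, same footprint) and a round jar (52 mm across, 70 mm high): leave these.
- tall_a_mid (a point): Centre (half-way up, 28 mm above its underside) of the first tall tin in the rack, same make, size and weight as the third. At the start its axes are those of the rack: y along the row, x across it. It has neighbours on both sides: the other tall tin on one (either one), a short tin on the other.
- tall_b_mid (a point): Centre (half-way up) of the second tall tin in the rack, same make and axes as the first. It touches the first on its +y or -y side (centres 46.5 mm apart).
- rack: Fixed dark steel channel, open on top, y along it, x across. Origin: centre of its underside, on the bench. Floor 4 mm thick: a tall tin in it has its centre 32 mm above the bench. Inside 350 (y) x 66 mm (x). Long lips 9 mm high, end plates 25. Holds one row of four loose tins, the 2 tall and 2 short (46 x 46 x 34 mm, 0.12 kg), 65 mm or more free beyond each end; they slide at a few newtons.
There are look-alikes about, which are no part of the job. Leave any orange look-alike of the part that bears new_mid alone.

How it is judged:
By the outcome, as a careful person would: the job done as asked, in the order asked, and still so for the second after the job is handed in, with the robot touching nothing.
It also fails if it takes over 48 s, if anything falls off the work surface, if the arm or the gripper's body presses on something with over 40 N, if the wrist force passes 120 N, or if a joint passes its speed limit or range.

## Working session

There is one attempt and no reset: what is moved stays moved. The work goes in short steps, each a Python script; the robot and the scene stay as the last script left them, time stands still between calls to the robot, and variables do not carry over. Pictures are saved under pics/ and viewed, at most 10 in all, crops included, and the job is handed in when it is done.

```bash
mkdir -p pics; ls
python3 - <<'E'
from plant import arm
import cv2
for n in("top","side"):
    im=arm.snapshot(n); cv2.imwrite(f"pics/{n}0.png",im[:,:,::-1]); print(n,arm.calibration(n))
    for k in("new_mid","tall_a_mid","rack"):
        for d in arm.find_in(n,k): print(n,k,round(d["confidence"],2),[round(e*s,1) for e,s in zip(d["extent"],(640,400,640,400))])
print(arm.get_clock(),arm.get_orientation())
E
```

```text
pics
top {'fx': 398.555696913016, 'fy': 398.555696913016, 'cx': 326.4169348745452, 'cy': 202.07591745804143, 'eye': array([306.67956151, -86.13735813, 802.21903618]), 'attitude': array([ 0.08348841, -0.07211307, -0.63196208,  0.76710711])}
top new_mid 0.86 [414.6, 246.8, 25.8, 25.8]
top new_mid 0.79 [367.4, 228.4, 35.8, 33.2]
top new_mid 0.71 [347.1, 290.0, 29.3, 30.7]
top tall_a_mid 0.93 [286.8, 138.8, 27.2, 35.5]
top tall_a_mid 0.59 [310.0, 144.4, 29.1, 32.1]
top rack 0.81 [272.1, 139.4, 174.9, 70.3]
top rack 0.41 [414.7, 245.7, 31.6, 25.4]
side {'fx': 395.9671347442513, 'fy': 395.9671347442513, 'cx': 322.6958020430227, 'cy': 201.38359389740765, 'eye': array([220.43220548, 355.66755402, 499.39932355]), 'attitude': array([-0.10330466,  0.40497178,  0.87541167, -0.24285883])}
side new_mid 0.9 [357.2, 206.5, 26.5, 41.6]
side new_mid 0.66 [413.0, 236.8, 39.6, 46.1]
side new_mid 0.65 [385.0, 181.4, 27.4, 42.1]
side tall_a_mid 0.91 [219.4, 237.6, 41.0, 48.1]
side tall_a_mid 0.37 [383.7, 182.8, 31.1, 39.4]
side rack 0.92 [189.3, 276.0, 202.4, 176.3]
0.4 [ 9.88183070e-01  1.53278212e-01 -2.02701924e-05 -9.71942178e-05]
```

View pics/top0.png

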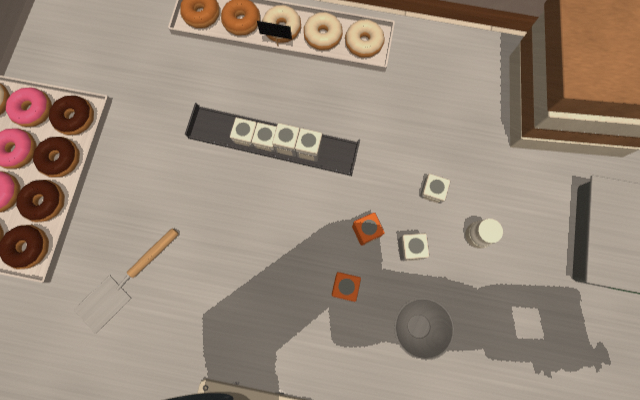

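View pics/side0.png

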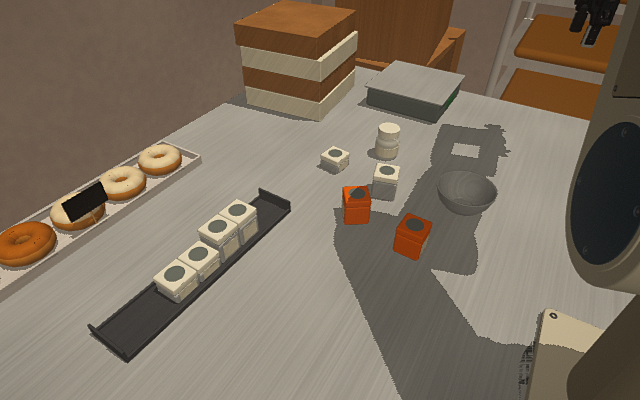

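Candidates for the third tin: white tin at top (415,246) / side (386,181); white tin at top (436,187) / side (335,158), which looks short; orange ones at top (368,228) and (347,288), to be left alone; jar at top (489,231). I choose the white one at side (386,181) and check it and the rack row in one crop.

```bash
cat > h.py <<'E'
import numpy as np, cv2
from scipy.spatial.transform import Rotation as R
from plant import arm
def ray(n,u,v):
    c=arm.calibration(n); d=np.array([(u-c["cx"])/c["fx"],-(v-c["cy"])/c["fy"],-1.])
    return c["eye"],R.from_quat(c["attitude"]).apply(d)
def onz(n,u,v,z):
    e,d=ray(n,u,v); return (e+d*(z-e[2])/d[2])[:2]
def proj(n,P):
    c=arm.calibration(n); q=R.from_quat(c["attitude"]).inv().apply(np.atleast_2d(P)-c["eye"])
    return np.c_[c["cx"]+c["fx"]*q[:,0]/-q[:,2], c["cy"]+c["fy"]*q[:,1]/q[:,2]]
def meet(u1,v1,u2,v2):
    (a,d),(b,e)=ray("top",u1,v1),ray("side",u2,v2)
    s=np.linalg.lstsq(np.c_[d,-e],b-a,rcond=None)[0]; p,q=a+s[0]*d,b+s[1]*e
    return (p+q)/2,np.linalg.norm(p-q)
E
python3 - <<'E'
from h import *
t=cv2.imread("pics/top0.png");s=cv2.imread("pics/side0.png")
f=lambda im,x,y,w,h:cv2.resize(im[y:y+h,x:x+w],(400,300),interpolation=cv2.INTER_CUBIC)
cv2.imwrite("pics/crop.png",np.vstack([np.hstack([f(t,180,80,200,150),f(t,380,160,120,90)]),np.hstack([f(s,140,190,160,120),f(s,310,110,120,90)])]))
E
```

```text
(no output)
```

View pics/crop.png

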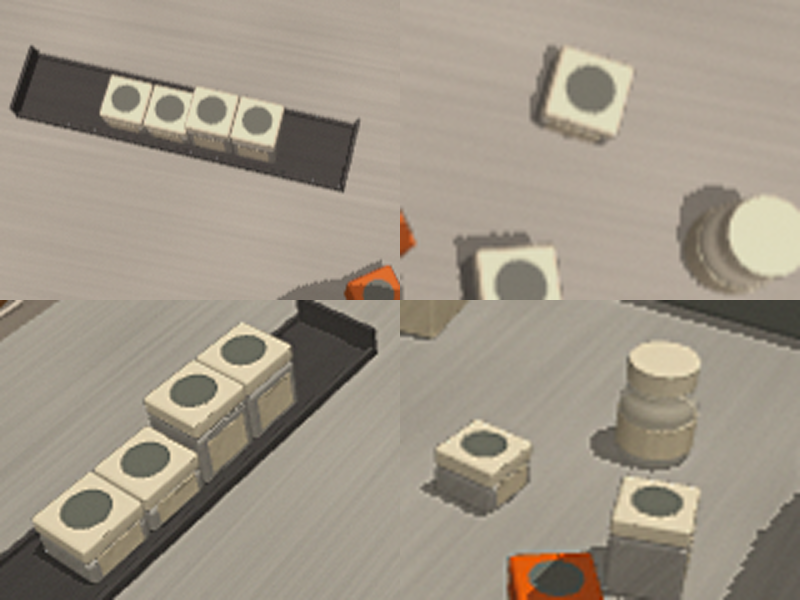

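Run:
```python
from h import *
np.set_printoptions(precision=1,suppress=True)
T=[(242.5,129),(264.5,134),(285.5,135),(308.5,140),(416,244.6),(436.8,186.8)]
S=[(174.4,273.6),(197.6,254),(217.2,226.4),(237.2,210),(386.8,170.3),(335.2,153)]
im={"top":cv2.imread("pics/top0.png"),"side":cv2.imread("pics/side0.png")}
def dot(n,p):
    # refine the lid's dark spot
    g=cv2.cvtColor(im[n],cv2.COLOR_BGR2GRAY);x,y=map(int,p)
    big=cv2.resize(g[y-16:y+17,x-16:x+17],None,fx=6,fy=6,interpolation=cv2.INTER_CUBIC)
    m=(big<(150 if big.max()>190 else 130)).astype(np.uint8)
    k,l,st,c=cv2.connectedComponentsWithStats(m); i=l[96,96]
    return np.array(p) if i==0 or st[i,4]>12*12*36 else (c[i]-2.5)/6+[x-16,y-16]
for t,s in zip(T,S):
    a,b=dot("top",t),dot("side",s); P,e=meet(*a,*b); print(a,b,P,round(e,1))
    print("   z60/38/56/34",[onz("top",*a,z) for z in(60,38,56,34)],[onz("side",*b,z) for z in(60,38,56,34)])
# yaw of lids: white regions by the network
for n,k in(("top","new_mid"),("top","tall_a_mid"),("top","rack")):
    arm.snapshot(n)
    for d in arm.cut_out(n,k)[:3]:
        c=cv2.findContours(d["region"].astype(np.uint8),0,2)[0]; c=max(c,key=cv2.contourArea)
        print(k,round(d["confidence"],2),cv2.minAreaRect(c))
        if k=="rack":
            q=cv2.approxPolyDP(cv2.convexHull(c),4,True)[:,0]; print(q.tolist(),[onz("top",*p,9) for p in q])
```

```text
[242.4 128.8] [174.4 273.6] [594.2 141.3  34.8] 2.1
   z60/38/56/34 [array([585.7, 134.4]), array([594. , 140.9]), array([587.2, 135.6]), array([595.5, 142.1])] [array([572.8, 152.7]), array([590.5, 142.5]), array([576. , 150.9]), array([593.7, 140.7])]
[264.5 134. ] [197.6 254. ] [592.5  94.7  34.1] 1.0
   z60/38/56/34 [array([583.4,  88.9]), array([591.6,  94.1]), array([584.9,  89.8]), array([593.1,  95. ])] [array([571.3, 109.1]), array([588.9,  96.8]), array([574.5, 106.9]), array([592.1,  94.5])]
[285.5 135. ] [217.2 226.4] [590.1  47.9  56.3] 1.3
   z60/38/56/34 [array([589.3,  47.6]), array([597.7,  51.6]), array([590.9,  48.3]), array([599.2,  52.3])] [array([586.4,  50.4]), array([604.7,  35.1]), array([589.7,  47.6]), array([608. ,  32.3])]
[308.5 140. ] [237.2 210. ] [588.6   0.9  56.2] 1.3
   z60/38/56/34 [array([587.8,   0.8]), array([596.2,   3.3]), array([589.3,   1.2]), array([597.7,   3.8])] [array([584.7,   3.9]), array([603. , -13.8]), array([588. ,   0.6]), array([606.3, -17. ])]
[416.  244.6] [386.6 170. ] [ 423.1 -239.2   53.9] 2.6
   z60/38/56/34 [array([ 423.
[... 538 characters left out ...]
5.223703384399414), 14.03624439239502)
new_mid 0.71 ((412.9461975097656, 247.0692596435547), (27.907814025878906, 30.636579513549805), 82.87498474121094)
new_mid 0.6 ((367.5000305175781, 229.00001525878906), (25.491172790527344, 26.832813262939453), 63.43495178222656)
tall_a_mid 0.67 ((285.5000305175781, 140.0), (26.083444595336914, 30.005769729614258), 11.309932708740234)
rack 0.93 ((271.6997985839844, 140.15219116210938), (171.02810668945312, 36.10641860961914), 13.260859489440918)
[[193, 106], [358, 142], [352, 171], [342, 174], [192, 139], [186, 131]] [array([635.4, 266.2]), array([622.9, -96.8]), array([557.6, -95.6]), array([547.2, -76.4]), array([561.9, 248.5]), array([576.9, 265.7])]
```

The crop shows the row as short, short, tall, tall (top pixels (242,129), (264,134), (285,135), (308,140)); triangulated lid heights are 35, 34, 56 and 56. The chosen new tin's lid is 54 high at top (416,245), so it is tall. The tin at (437,187) is 32 high, so it is short. The choice holds.

```bash
cat >> h.py <<'E'
def lid(im,n,u,v,z):
    "lid outline by brightness (rgb picture) round pixel u,v -> world rect at height z"
    g=cv2.cvtColor(im,cv2.COLOR_RGB2HSV); x,y=int(u),int(v); r=22
    V=cv2.resize(g[y-r:y+r,x-r:x+r,2],None,fx=6,fy=6,interpolation=cv2.INTER_CUBIC)
    th=np.percentile(V,99)-22
    k,l,st,c=cv2.connectedComponentsWithStats((V>th).astype(np.uint8))
    i=1+np.argmax(st[1:,4]); cn=max(cv2.findContours((l==i).astype(np.uint8),0,1)[0],key=cv2.contourArea)[:,0]
    w=np.array([onz(n,x-r+(p[0]-2.5)/6,y-r+(p[1]-2.5)/6,z) for p in cn],np.float32)
    return cv2.minAreaRect(w)
def Q(deg):
    a=np.radians(deg)/2; return [np.cos(a),np.sin(a),0,0]
E
python3 - <<'E'
from h import *
im=cv2.imread("pics/top0.png")[:,:,::-1].copy()
print("new",lid(im,"top",416,244.6,56)); print("short",lid(im,"top",436.8,186.8,34))
for o in((369,227),(346,286)): print("orange",onz("top",*o,56))
print("jar",onz("top",490,231,70))
# rack end-plate tops, z 25 (from the crop)
for p in((198,103),(186,135),(359,140),(351,175)): print(p,onz("top",*p,25))
for a in(87.5,-92.5):
    for p in((586,2,38),(586,2,130)): print(a,p,arm.ik(p,Q(a)))
for a in range(-90,91,30): print(a,arm.ik((423,-238,34),Q(a)))
E
```

```text
new ((421.6311340332031, -238.364013671875), (44.11521911621094, 44.05873489379883), 15.310648918151855)
short ((550.2175903320312, -266.8730163574219), (43.76918029785156, 44.06005859375), 82.69340515136719)
orange [ 440.00505993 -146.24405842]
orange [ 324.14554847 -123.19296836]
jar [ 473.18323143 -367.00110595]
(198, 103) [637.42130205 250.57487703]
(186, 135) [562.90110963 256.21337875]
(359, 140) [621.25128943 -97.80847499]
(351, 175) [543.7668096  -94.93965925]
87.5 (586, 2, 38) [-1.68954889e-02  6.75512079e-01  1.81141008e+00 -4.44089210e-16
  6.54670493e-01  2.67377424e-02]
87.5 (586, 2, 130) [-1.68954889e-02  5.27629622e-01  1.79213265e+00 -4.44089210e-16
  8.21830385e-01  2.67377424e-02]
-92.5 (586, 2, 38) None
-92.5 (586, 2, 130) None
-90 None
-60 [-5.37022104e-01  5.98882972e-01  2.03552274e+00 -4.44089210e-16
  5.07186941e-01  2.08097177e+00]
-30 [-5.37022104e-01  5.98882972e-01  2.03552274e+00 -4.44089210e-16
  5.07186941e-01  1.55737300e+00]
0 [-5.37022104e-01  5.98882972e-01  2.03552274e+00 -4.44089210e-16
  5.07186941e-01  1.03377422e+00]
30 [-5.37022104e-01  5.98882972e-01  2.03552274e+00 -4.44089210e-16
  5.07186941e-01  5.10175448e-01]
60 [-5.37022104e-01  5.98882972e-01  2.03552274e+00 -4.44089210e-16
  5.07186941e-01 -1.34233281e-02]
90 [-5.37022104e-01  5.98882972e-01  2.03552274e+00 -4.44089210e-16
  5.07186941e-01 -5.37022104e-01]
```

Run:
```python
from h import *
q=Q(87.3); yv=np.array([.047,.9989,0]); p=np.array([586.8,2.,38])
arm.move_pose([*p[:2],130],q)
arm.move_linear(p,v=120,stop_force=15); print(arm.get_ee_pos(),arm.get_clock())
arm.grab(30); print("gap",arm.get_finger_gap(),arm.get_finger_force())
print(arm.move_linear(p-61*yv,v=60,stop_force=40),arm.get_ee_pos(),arm.get_wrist_force())
arm.open(); arm.move_linear([*(p-61*yv)[:2],130],v=200)
arm.move_pose([423,-238,160],Q(105.3))
for n in("top","side"):
    im=arm.snapshot(n); cv2.imwrite(f"pics/{n}1.png",im[:,:,::-1])
print(arm.get_clock())
t=cv2.imread("pics/top1.png")[60:210,150:390];s=cv2.imread("pics/side1.png")[120:320,80:400]
cv2.imwrite("pics/crop1.png",np.vstack([cv2.resize(t,(480,300)),cv2.resize(s,(480,300))]))
```

```text
[587.28196994   1.94940186  38.49596342] 4.1917
gap 0.5381775504188879 31.641955375671387
False [584.65600643 -59.01163028  38.75500643] [0.14925477 0.09787885 4.76400468]
7.9417
```

View pics/crop1.png

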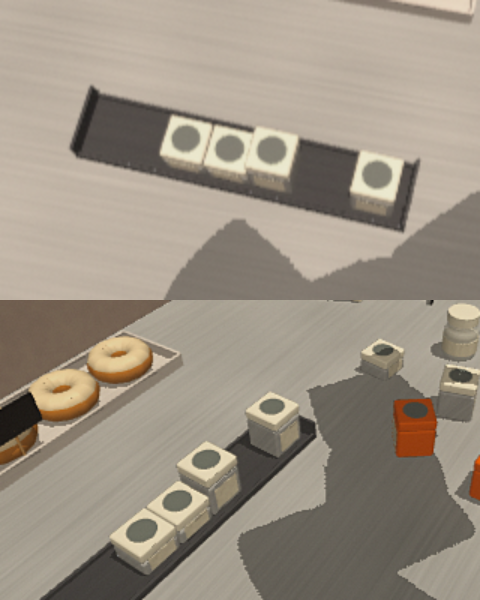

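The rack now has a clear gap between tall tins at top (286,135) and (338,148); everything stands upright. Next I pick the third tin and hover it over the gap.

Run:
```python
from h import *
np.set_printoptions(precision=1,suppress=True)
a=[onz("top",286,135,60),onz("side",217.3,226.7,60)];b=[onz("top",338.5,148,60),onz("side",261.3,191.3,60)]
print(a,b); m=(np.mean(a,0)+np.mean(b,0))/2; print("mid",m)
p=[422.3,-237.7]
arm.move_pose([*p,120],Q(105.3))
print(arm.move_linear([*p,34],v=120,stop_force=15),arm.get_ee_pos())
arm.grab(45); print("gap",arm.get_finger_gap(),arm.get_finger_force())
arm.move_linear([*p,140],v=150); print(arm.get_wrist_force())
arm.move_pose([585.5,m[1],135],Q(87.3)); arm.pause(.2)
print(arm.get_ee_pos(),arm.get_clock())
for n in("top","side"):
    im=arm.snapshot(n); cv2.imwrite(f"pics/{n}2.png",im[:,:,::-1])
t=cv2.imread("pics/top2.png")[60:210,220:420];s=cv2.imread("pics/side2.png")[120:270,180:380]
cv2.imwrite("pics/crop2.png",np.vstack([cv2.resize(t,(400,300)),cv2.resize(s,(400,300))]))
```

```text
[array([589.5,  46.6]), array([585.8,  50.8])] [array([582.8, -60.6]), array([580.8, -56.2])]
mid [584.7  -4.8]
False [ 422.8 -238.    34.7]
gap 0.5300518137195128 46.46278917789459
[-0.5  0.8 -2.6]
[585.1  -6.1 135. ] 11.7
```

View pics/crop2.png

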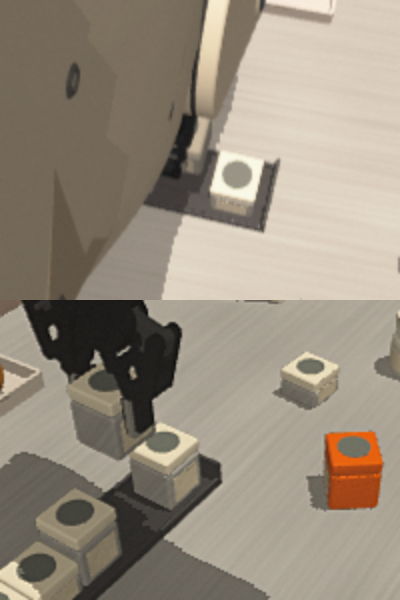

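The tin is held upright over the rack gap. In the side view its lid's left corner is at (215,168) and front corner at (241,175). Next I compare those with the neighbours' lid corners.

Run:
```python
from h import *
np.set_printoptions(precision=1,suppress=True)
for nm,z,L,F in(("held",157,(215,168.5),(241,175)),("t3",60,(199,230),(221,238)),("t4",60,(245,196.5),(264.5,205))):
    print(nm,onz("side",*L,z),onz("side",*F,z))
c,s=np.cos(-.047),np.sin(-.047); Rz=np.array([[c,-s],[s,c]])
for nm,cx,cy,z in(("held",585,-6,157),("t3",588,49,60),("t4",584.5,-59,60)):
    k=np.array([[-22,22],[-22,-22],[22,22],[22,-22]])@Rz.T+[cx,cy]
    print(nm,"expected",proj("side",np.c_[k,np.full(4,z)]).round(1).tolist())
s=cv2.imread("pics/side2.png")[130:260,170:310]
cv2.imwrite("pics/crop3.png",cv2.resize(s,(700,650)[:2] if 0 else (640,594),interpolation=cv2.INTER_CUBIC))
```

```text
held [590.7  28. ] [548.4  20.4]
t3 [605.   71.3] [564.1  66.6]
t4 [595.9 -30.2] [554.  -29.9]
held expected [[234.1, 170.4], [254.0, 156.3], [212.2, 160.6], [232.6, 147.4]]
t3 expected [[217.1, 239.5], [237.0, 222.9], [196.7, 228.1], [216.9, 212.5]]
t4 expected [[262.2, 201.0], [278.2, 187.7], [242.7, 191.8], [259.1, 179.2]]
```

View pics/crop3.png

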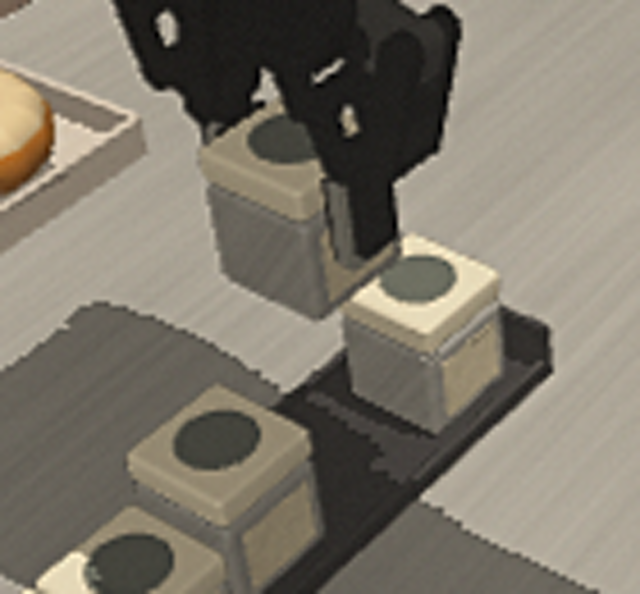

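Relative to its neighbours the held tin is centred within about 2 mm, with about 7 mm clearance on each side. Now I lower it gently.

Run:
```python
from h import *
np.set_printoptions(precision=1,suppress=True)
x,y=585.3,-5.6
print(arm.move_linear([x,y,70],v=100,stop_force=8),arm.get_ee_pos(),arm.get_wrist_force())
if arm.get_ee_pos()[2]<73:
    print(arm.move_linear([x,y,37.5],v=30,stop_force=6)); z=arm.get_ee_pos(); print(z,arm.get_wrist_force())
    if z[2]<42:
        arm.open(); arm.move_linear([x,y,130],v=150); arm.move_pose([423,-238,200],Q(87.3))
        for n in("top","side"):
            im=arm.snapshot(n); cv2.imwrite(f"pics/{n}4.png",im[:,:,::-1])
        t=cv2.imread("pics/top4.png")[60:210,150:390];s=cv2.imread("pics/side4.png")[120:320,80:400]
        cv2.imwrite("pics/crop4.png",np.vstack([cv2.resize(t,(480,300)),cv2.resize(s,(480,300))]))
print(arm.get_clock())
```

```text
False [585.7  -5.6  70.3] [-0.1  0.5 -1.9]
True
[585.   -5.6  38.7] [-0.2 -0.6  4.6]
16.0333
```

View pics/crop4.png

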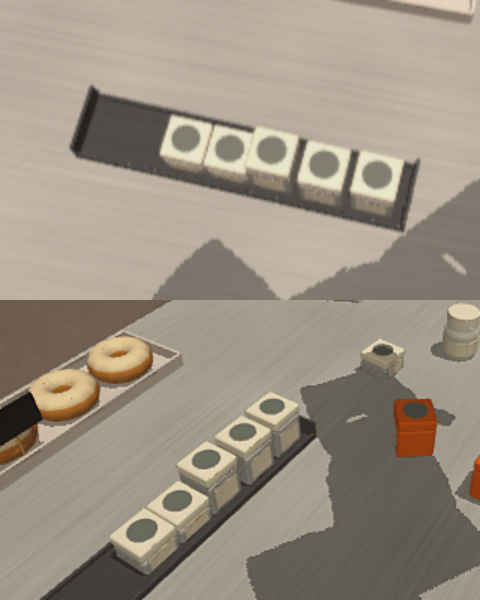

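The third tin stands upright between the other two (top dots at (286,135), (312,142) and (338,148)), with gaps of only a few mm. The arm is clear, so I hand in.

```bash
python3 -c "
from plant import arm
print(arm.hand_in(),arm.get_clock())"
```

```text
the job is handed in; nothing more can be done
the job is handed in; nothing more can be done
```

I parted the row and stood the third tall tin between the other two; the last pictures show all three upright in the rack with gaps of only a few millimetres, and the job is handed in at about 16 s on the robot's clock.

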